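Slide the watch case into the battery tester and hold the test button

TASK

Test the watch's battery: without picking it up, slide the silver watch case along the zinc table top into the V jaw at the front of the battery tester until it is fully home against both sides of the jaw, its crown pointing straight out of the jaw. Then press the red test button right down and finish while holding it down, so that the meter can be read. Press the button only with the watch home, and leave the other things on the table where they are.

Things in the scene. Friction and masses are not known exactly. Their poses are not given: they have to be found in the camera images.
- watch_case: silver watch without its band, about 85 g, loose, dial up: round body 44 mm across, 10.5 mm thick, dark bezel up to 13 mm. Origin: middle of its underside, on the table (z = 0). Crown on its -x side. Along its y, both ways, a pair of lugs reaches 26 mm from the middle; the lugs' outer flanks lie at x = -13 and +13 mm, 1.5 to 8.5 mm above the table.
- crown (a point): outer end of the case's crown, a knob 6.6 mm across: 26.5 mm from the middle of the case, 6 mm above the table; same axes as the case. Two fingertips either side of the crown, against the flanks of the lugs there (18 to 26 mm either side of the middle), push the case straight and square it up; it stays where it is left.
- jaw_seat (a point): where the middle of the case's underside lies (z = 0) when fully home in the V jaw. Axes as the tester's: +x points into the jaw. The jaw: two brass flanks, 24 mm wide in all, 12.5 mm high, sloping 22 degrees off straight across, meeting 24 mm beyond this point, on a bar 60 mm wide. Home, the case's x lies along this x; turned over about 20 degrees its lugs foul the jaw.
- tester: chrome-plated battery tester, fixed: 120 mm deep (its x), 160 mm wide (its y), front looking to its -x, origin in the middle of its underside. Front deck 40 mm high, rear part (x above 0) with the meter 70 mm high. The V jaw sticks out of the middle of the front at table height; jaw_seat is at x = -98 mm, y = 0.
- test_button_top (a point): middle of the top of the red push button on the tester's front deck, 26 mm in diameter, pressed straight down; 32 mm in front of the tester's origin and 45 mm to its -y side; it comes up again when let go
- test_button (a joint): travel of the red button in m: 0 up, 0.006 right down (takes 5 N, spring)
- pliers: flat-nosed pliers lying flat, 150 mm long (its x), to be left alone
- copper_bowl: small copper bowl, 84 mm across, 32 mm high, to be left alone
- loupe: black eye loupe, 35 mm across, 27 mm high, to be left alone
- band_long: long half of the orange rubber dive band, 130 mm long, flat on the table, to be left alone
- band_short: buckle half of the orange rubber dive band, 95 mm long, flat on the table, to be left alone
- springbar_tool: steel spring-bar tool, 120 mm long, 9 mm thick, lying on the table, to be left alone
- cell_jar: glass jar, 48 mm across, 60 mm high, to be left alone
- screwdriver: screwdriver, 130 mm long, lying on the table, to be left alone
Not all that is in view belongs to the job. What is meant by the tester is not orange, and is the larger of those in its own colour.

How it is judged:
By the outcome, as a careful person would: the job done as asked, in the order asked, and still so for the second after the job is handed in, while the arm keeps its last pose, push and grip.
It also fails if it takes over 45 s, if anything falls off the work surface, if the arm or the gripper's body presses on something with over 40 N, if the wrist force passes 120 N, or if a joint passes its speed limit or range.

ROBOT

A 7-joint arm with a two-finger parallel gripper is mounted at the origin on the work surface. World frame = base frame: x ahead of the robot, y to its left, z up, the work surface at z = 0. Lengths are in m, angles in rad, forces in N, time in s.
With the tool pointing down it reaches from about 0.425 to 0.875 m from the base axis. Payload 8.4 kg.
Tool frame: the origin (TCP) lies between the finger pads; the fingertips stand 17 mm ahead of it and the grasp point (between the pads) lies 2 mm behind it; y points along the fingers, z is the direction in which the jaws open and shut, and the axes are right-handed (so a half turn about y gives the same grasp; the last joint's range is limited). The gripper opens to 87 mm and grips with 3 to 60 N. Pads are 19 mm wide; open, the fingers measure 117 mm over their backs; the gripper's body (75 mm by 190 mm) begins 51 mm behind the grasp point.
Start: joints at [1.037, 0.333, 0.04, 1.465, -0.013, 1.343, -0.059], TCP at [0.274, -0.59, 0.24] pointing down, gripper open.
Joint ranges: [-2.58, 2.58], [-0.38, 2.09], [-1.3, 1.39], [0.25, 2.4], [-1.5, 4.64], [0.08, 2.09], [-2.65, 2.65]. Speed limits (rad/s): [2.22, 2.22, 2.79, 2.79, 3.14, 3.14, 3.14].

INTERFACE

Orientations are given as a unit quaternion [x, y, z, w].
In Python, from bench import ctrl gives the robot as it stands.
- The arm moves only by the shell command python3 -m inch 'ROWS' [FORCE]. ROWS is JSON, a list of rows, each a list of 7 numbers: the shift along the world's x, y, z in m, then the turn, a rotation vector about the world's x, y, z in degrees, then the opening, from 0 (shut) to 1 (fully open). In form: [[x, y, z, rx, ry, rz, grip], ...]. A call has 1 to 8 rows; each row shifts and turns the commanded pose from where the row before left it; what a row does not reach is not made up. A row lasts 1/10 s, in which the tool goes at most 50 mm and 8.59 degrees, less where a joint would pass 70% of its speed; a pose out of reach is approached as far as the arm can. A call is refused whole if a number of a shift passes 0.05 or a number of a turn 8.59, either way. A call with a gripper value outside its range is refused whole. The fingers move at their own pace and stop on an object; FORCE is the grip in N (left out, the last holds). Time passes only in rows, so rows that do not move let the fingers close. It gives the time, the measured TCP pose, the force and the opening at its end, in the units of the state.
- ctrl.state(): the state, without advancing time (a new reading comes with each control period).
- ctrl.capture(name): name is "scene" or "side" or "wrist"; returns (picture, depth): 400x640x3 uint8, blue, green, red; 400x640 float32, m along the optical axis (not along the pixel's ray), 0 where there is no reading.
- ctrl.camera_model(name): a dict with "camera_matrix" (3x3 intrinsics, pixels), "T" (4x4, takes a point from camera to world coordinates). Camera axes: x right, y down, z forward; pixel columns grow to the right and rows downward; lengths in m; the calibration is good to about 2 mm. A picture is of the moment at which its call begins: read the wrist's pose just before it. camera_model takes no time and is no camera call; for the wrist camera it gives the pose at the moment of the call.
- ctrl.hand_in(): hands the job in, once; it reports no verdict.
The state is a dict: "clock": time; "joint_pos": joint angles; "joint_velocities": joint speeds; "joint_torque": joint torques, N m; "ee_pos": TCP position; "tool_rot": TCP orientation; "contact_force": force on the tool from outside, world axes, zero at the start; "ft_torque": the same for the moment, N m; "width": opening from 0.0 (shut) to 1.0 (fully open).
Only numpy, scipy, OpenCV 4.12 (cv2) and the standard library are available. Lean on these libraries where they do the work, as an engineer would, in place of code of your own. Each camera call takes 0.05 s, during which the arm holds its last target.

## Working session

There is one attempt and no reset: what is moved stays moved. The work goes in short steps, Python scripts to look and compute and a shell command to move; the robot and the scene stay as the last step left them, time stands still between calls to the robot, and variables do not carry over. Pictures are saved under pics/ and viewed, and the job is handed in when it is done.

```bash
mkdir -p pics; ls; python3 - <<'E'
from bench import ctrl
import cv2,numpy as np
print(ctrl.state())
for n in("scene","side","wrist"):
    m=ctrl.camera_model(n);print(n,np.round(m["camera_matrix"],1).tolist(),np.round(m["T"],3).tolist())
    p,d=ctrl.capture(n);cv2.imwrite(f"pics/{n}0.png",p);np.savez(f"{n}0.npz",p=p,d=d,K=m["camera_matrix"],T=m["T"])
E
```

```text
pics
{'clock': 0.0, 'joint_pos': array([ 1.0367917 ,  0.33392897,  0.03989105,  1.46629514, -0.0133769 ,
        1.34329131, -0.05849525]), 'joint_velocities': array([ 2.15820657e-04, -3.11570340e-04,  1.87048756e-04,  2.67490683e-05,
       -1.19479618e-03, -4.21937543e-04, -1.43309976e-04]), 'joint_torque': array([ 1.37647644e-04, -6.56363940e+01,  1.33503757e+00, -4.03818190e+01,
       -5.98838576e-02,  4.43118357e-02,  2.05631659e-04]), 'ee_pos': array([ 0.27356906, -0.58913022,  0.23863614]), 'tool_rot': array([-0.15268488,  0.69102305, -0.68990458,  0.15233566]), 'contact_force': array([-0.24252305, -0.28590035, -0.23089645]), 'ft_torque': array([ 0.01806915,  0.00688979, -0.03917425]), 'width': 0.9996258373122433}
scene [[405.0, 0.0, 323.3], [0.0, 405.0, 201.7], [0.0, 0.0, 1.0]] [[-0.526, 0.543, -0.655, 1.195], [0.851, 0.336, -0.404, 0.431], [0.001, -0.77, -0.638, 0.718], [0.0, 0.0, 0.0, 1.0]]
side [[363.8, 0.0, 320.5], [0.0, 363.8, 203.4], [0.0, 0.0, 1.0]] [[0.985, -0.115, 0.128, 0.373], [-0.172, -0.706, 0.687, -0.682], [0.012, -0.699, -0.715, 0.783], [0.0, 0.0, 0.0, 1.0]]
wrist [[298.3, 0.0, 322.4], [0.0, 298.3, 201.9], [0.0, 0.0, 1.0]] [[0.421, -0.874, -0.241, 0.339], [-0.907, -0.407, -0.11, -0.558], [-0.002, 0.265, -0.964, 0.384], [0.0, 0.0, 0.0, 1.0]]
```

View pics/scene0.png

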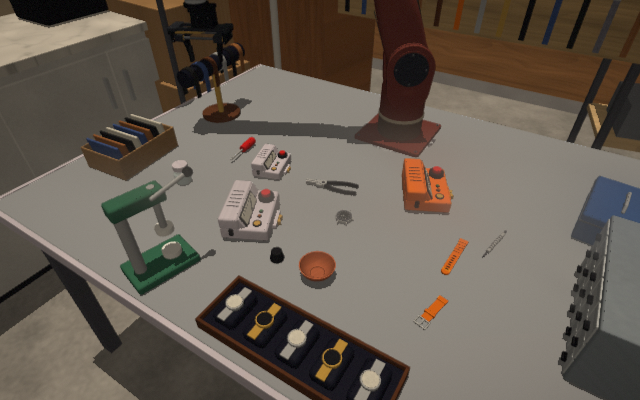

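View pics/side0.png

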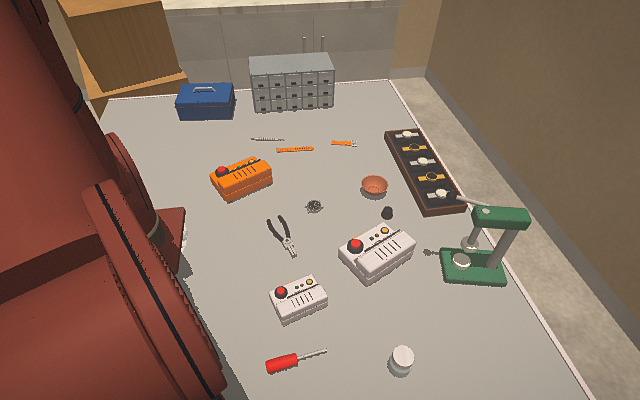

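View pics/wrist0.png

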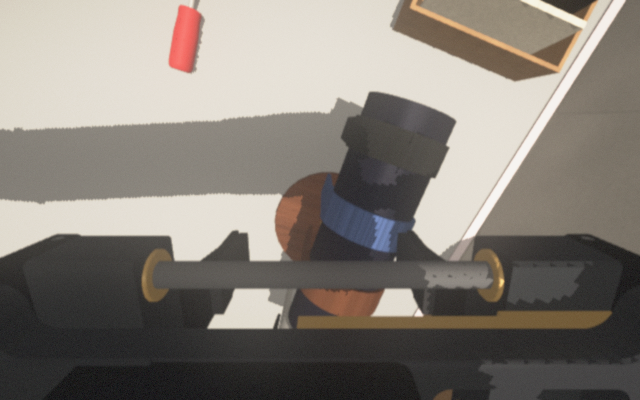

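Testers: large chrome (scene 250,210 / side 378,252), small chrome (scene 272,160 / side 299,298), orange (scene 427,185 / side 241,178). The large chrome one fits (not orange, and the larger in its colour). I'll confirm it in an enlarged crop.

```bash
python3 - <<'E'
import cv2,numpy as np
a=np.load("scene0.npz")["p"];b=np.load("side0.npz")["p"]
c1=cv2.resize(a[140:290,200:365],None,fx=3.6,fy=3.6,interpolation=cv2.INTER_CUBIC)
c2=cv2.resize(b[180:300,260:440],None,fx=4.4,fy=4.4,interpolation=cv2.INTER_CUBIC)
cv2.imwrite("pics/c1.png",c1);cv2.imwrite("pics/c2.png",c2)
E
```

```text
(no output)
```

View pics/c1.png

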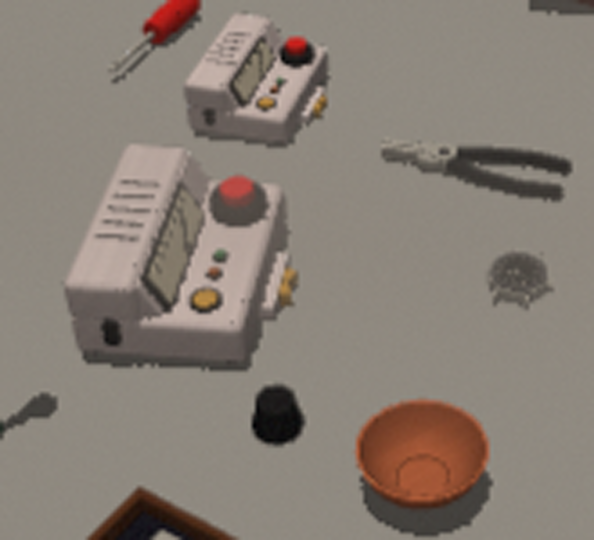

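View pics/c2.png

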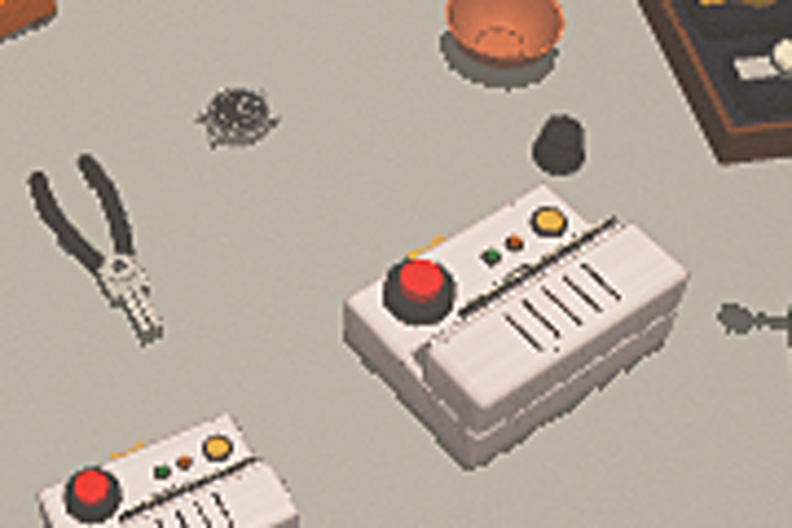

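The crop confirms the large chrome tester: the meter hump is on the far side and the jaw faces the watch. Button at scene (266,193) and watch at (344,217). Next, rough positions.

```bash
cat > h.py <<'E'
import numpy as np,cv2
from bench import ctrl
def ray(K,T,u,v,z):
    d=T[:3,:3]@np.array([(u-K[0,2])/K[0,0],(v-K[1,2])/K[1,1],1]);o=T[:3,3]
    return o+d*(z-o[2])/d[2]
def cloud(d,K,T):
    v,u=np.mgrid[:d.shape[0],:d.shape[1]]
    P=np.stack([(u-K[0,2])/K[0,0]*d,(v-K[1,2])/K[1,1]*d,d],-1)
    return P@T[:3,:3].T+T[:3,3]
def proj(K,T,P):
    p=T[:3,:3].T@(np.asarray(P)-T[:3,3]);p=K@p;return p[:2]/p[2]
def snap(n,tag):
    m=ctrl.camera_model(n);p,d=ctrl.capture(n)
    np.savez(f"{tag}.npz",p=p,d=d,K=m["camera_matrix"],T=m["T"]);cv2.imwrite(f"pics/{tag}.png",p)
    return p,d,np.array(m["camera_matrix"]),np.array(m["T"])
def load(tag):
    z=np.load(tag+".npz");return z["p"],z["d"],z["K"],z["T"]
E
python3 - <<'E'
from h import *
np.set_printoptions(precision=4,suppress=True)
p,d,K,T=load("scene0");q,e,L,U=load("side0")
print("watch",ray(K,T,343.9,216.4,.008),ray(L,U,314,206.4,.008))
print("button",ray(K,T,266,192.5,.055),ray(L,U,355.5,243.5,.055))
for n,(p,d,K,T) in {"s":(p,d,K,T),"i":(q,e,L,U)}.items():
    C=cloud(d,K,T)
    m=(C[...,2]>.06)&(C[...,2]<.085)&(p.min(-1)>90)
    if n=="s": m[:,:215]=0;m[:,300:]=0;m[:175]=0;m[245:]=0
    else: m[:,335:] &= True; m[:,:335]=0;m[:,420:]=0;m[:215]=0;m[290:]=0
    P=C[m];print(n,len(P),P[:,2].mean())
    print(cv2.minAreaRect((P[:,:2]*1000).astype(np.float32)))
    m2=(p[...,2]>150)&(p[...,1]<80)&(p[...,0]<90)&(C[...,2]>.03)
    v,u=np.nonzero(m2);k=(u>250)&(u<420)&(v>180)&(v<260)
    print("red",k.sum(),C[v[k],u[k]].mean(0) if k.any() else 0)
E
```

```text
watch [0.4892 0.0595 0.008 ] [0.4907 0.0546 0.008 ]
button [ 0.5617 -0.1371  0.055 ] [ 0.5665 -0.1355  0.055 ]
s 953 0.07069035909159443
((628.1947631835938, -154.2764892578125), (160.3208465576172, 94.6151123046875), 24.113204956054688)
red 36 [ 0.558  -0.1159  0.064 ]
i 1143 0.06786057566100066
((631.23193359375, -171.8472137451172), (157.77207946777344, 62.6502799987793), 25.955829620361328)
red 64 [ 0.5654 -0.137   0.0604]
```

```bash
python3 -m inch '[[0.02,0.05,0,0,0,0,1],[0.02,0.05,0,0,0,0,1],[0.02,0.05,0,0,0,0,1],[0.02,0.05,0,0,0,0,1],[0.02,0.05,0,0,0,0,1],[0.02,0.05,0,0,0,0,1],[0.02,0.05,0,0,0,0,1],[0.02,0.05,0,0,0,0,1]]'; python3 -m inch '[[0.02,0.05,0,0,0,0,1],[0.02,0.05,0,0,0,0,1],[0.02,0.05,0,0,0,0,1],[0.02,0.05,0,0,0,0,1],[0,0,0,0,0,0,0.45],[0,0,0,0,0,0,0.45]]'; python3 - <<'E'
from h import *
from scipy.spatial.transform import Rotation as R
s=ctrl.state();print(s["ee_pos"],R.from_quat(s["tool_rot"]).as_matrix().round(3),s["width"],s["clock"])
snap("wrist","w1")
E
```

```text
clock: 0.95
ee_pos: [0.4225, -0.2161, 0.2396]
tool_rot: [0.152, -0.69, 0.691, -0.152]
contact_force: [0.5, -0.7, 0.4]
width: 1.001
clock: 1.55
ee_pos: [0.4966, -0.0313, 0.2393]
tool_rot: [-0.154, 0.69, -0.69, 0.153]
contact_force: [-1.3, 0.0, 0.4]
width: 0.895
[ 0.4966362  -0.03131805  0.23927749] [[-0.906 -0.001  0.424]
 [-0.424  0.    -0.906]
 [ 0.001 -1.    -0.   ]] 0.8953844797511553 1.55
```

View pics/w1.png

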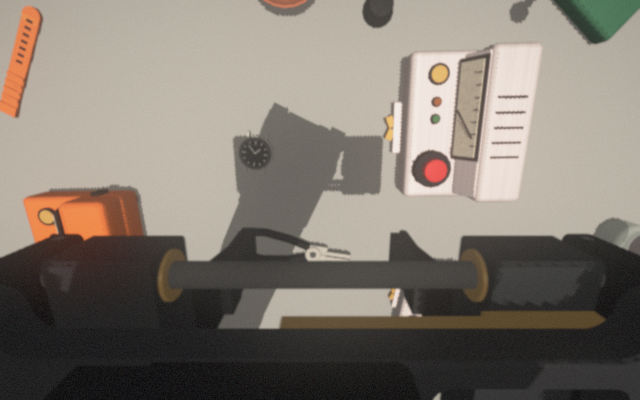

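The wrist view shows the tester at (470,120), jaw at (393,127), button at (433,169), and the watch, dial up, at (255,152) in shadow. I'll enlarge the watch and jaw.

```bash
python3 - <<'E'
from h import *
p,d,K,T=load("w1")
c=cv2.resize(p[125:180,225:290],None,fx=9,fy=9,interpolation=cv2.INTER_CUBIC)
c=np.clip(c.astype(float)*1.8,0,255).astype(np.uint8);cv2.imwrite("pics/w1c.png",c)
c=cv2.resize(p[30:220,360:550],None,fx=3.1,fy=3.1,interpolation=cv2.INTER_CUBIC);cv2.imwrite("pics/w1t.png",c)
E
```

```text
(no output)
```

View pics/w1c.png

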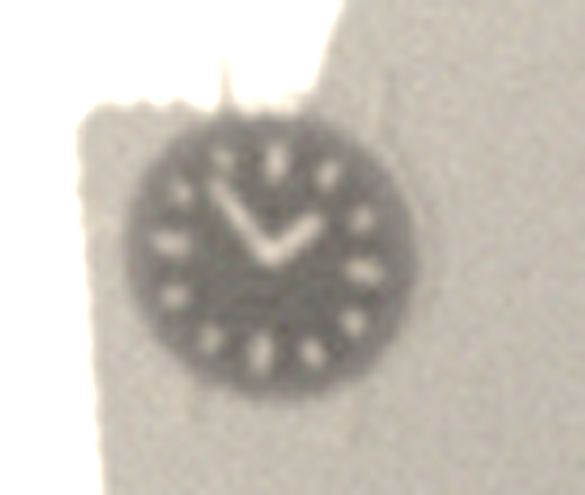

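View pics/w1t.png

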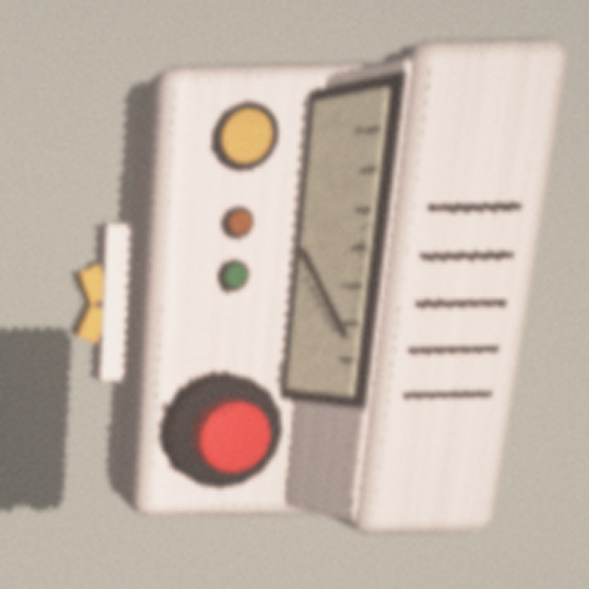

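```bash
python3 - <<'E'
from h import *
np.set_printoptions(precision=4,suppress=True)
p,d,K,T=load("w1");C=cloud(d,K,T)
z=C[...,2]
print("table z",np.median(z[100:180,300:340]),z[100:180,300:340].std())
c=(z[125:180,225:290]*1000-0);c=np.clip((c+2)*15,0,255).astype(np.uint8)
cv2.imwrite("pics/w1z.png",cv2.resize(c,None,fx=9,fy=9,interpolation=cv2.INTER_NEAREST))
sil=((z>.004)&(z<.025)); sil[:125]=0;sil[182:]=0;sil[:,:220]=0;sil[:,290:]=0
P=C[sil];print("watch",len(P),P.mean(0),cv2.minAreaRect((P[:,:2]*1000).astype(np.float32)))
g=lambda u,v:(360+u/3.1,30+v/3.1)
# deck + rear tops
m=(z>.062)&(z<.08);m[:30]=0;m[220:]=0;m[:,:380]=0;m[:,560:]=0
print("rear",m.sum(),cv2.minAreaRect((C[m][:,:2]*1000).astype(np.float32)),z[m].mean())
m=(z>.034)&(z<.046);m[:30]=0;m[220:]=0;m[:,:400]=0;m[:,480:]=0
print("deck",m.sum(),cv2.minAreaRect((C[m][:,:2]*1000).astype(np.float32)),np.median(z[m]))
hsv=cv2.cvtColor(p,cv2.COLOR_BGR2HSV)
red=((hsv[...,0]<6)|(hsv[...,0]>174))&(hsv[...,1]>150)&(hsv[...,2]>120);red[:,:405]=0;red[220:]=0;red[:,460:]=0;red[:140]=0
v,u=np.nonzero(red);print("red",len(u),u.mean(),v.mean(),C[red].mean(0),z[red].max())
print("red ray",ray(K,T,u.mean(),v.mean(),np.median(z[red])))
print("jaw apex ray",ray(K,T,*g(95,303),.0125)," tips",ray(K,T,*g(76,272),.0125),ray(K,T,*g(77,337),.0125))
print("bar ends front z.0125?",[ray(K,T,*g(*a),.0125)[:2] for a in((104,224),(99,380))])
print("deck front corners",[ray(K,T,*g(*a),.04)[:2] for a in((162,72),(140,508))])
print("rear corners",[ray(K,T,*g(*a),.07)[:2] for a in((422,44),(562,44),(495,526),(360,526))])
E
```

```text
table z -1.4083738671177848e-05 0.024471801128390664
watch 1075 [0.4917 0.0596 0.0123] ((490.2124328613281, 62.079349517822266), (51.46385192871094, 48.442787170410156), 18.49366569519043)
rear 9345 ((624.494384765625, -149.90115356445312), (159.077880859375, 102.87919616699219), 25.695398330688477) 0.06906611575522593
deck 6301 ((609.05224609375, -119.8603515625), (159.76162719726562, 72.67694091796875), 24.610374450683594) 0.039927268713790875
red 375 435.38666666666666 170.49066666666667 [ 0.5655 -0.1334  0.0634] 0.3845084187353423
red ray [ 0.5656 -0.134   0.0618]
jaw apex ray [ 0.5883 -0.0786  0.0125]  tips [ 0.5954 -0.0664  0.0125] [ 0.5738 -0.0784  0.0125]
bar ends front z.0125? [array([ 0.6155, -0.0677]), array([ 0.5627, -0.0943])]
deck front corners [array([ 0.663, -0.057]), array([ 0.5265, -0.125 ])]
rear corners [array([ 0.695 , -0.1206]), array([ 0.7132, -0.1596]), array([ 0.5768, -0.2304]), array([ 0.5566, -0.1874])]
```

View pics/w1z.png

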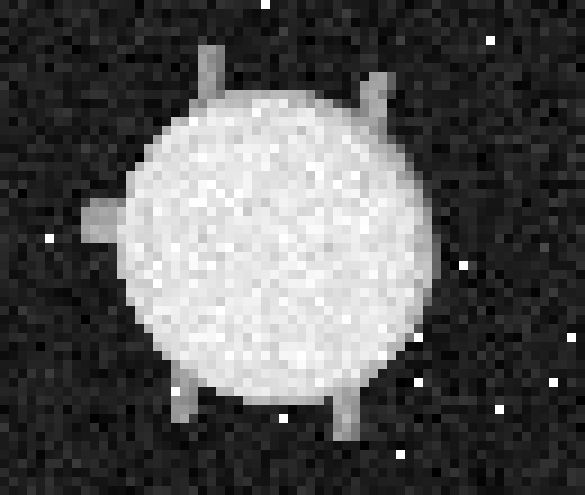

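```bash
cat > meas.py <<'E'
from h import *
from scipy.ndimage import label
def watch(tag,box,show=True):
    p,d,K,T=load(tag);C=cloud(d,K,T);z=C[...,2]
    u0,v0,u1,v1=box;m=np.zeros(z.shape,bool);m[v0:v1,u0:u1]=True
    a=(z>.003)&(z<.02)&m; l,n=label(a);k=np.argmax(np.bincount(l.ravel())[1:])+1;a=l==k
    # disc : bezel pixels z>.0095
    b=a&(z>.0095)
    b=cv2.morphologyEx(cv2.medianBlur(b.astype(np.uint8)*255,5),cv2.MORPH_OPEN,np.ones((7,7),np.uint8))
    cs,_=cv2.findContours(b,0,2);c=max(cs,key=cv2.contourArea)
    e=cv2.fitEllipse(c);ctr=ray(K,T,*e[0],.0115)[:2]
    P=C[a][:,:2]-ctr;r=np.hypot(*P.T);ang=np.degrees(np.arctan2(P[:,1],P[:,0]))
    far=r>.0235
    q=P[far]; 
    # crown : far pts at radius ; cluster angles
    h=np.degrees(np.arctan2(q[:,1],q[:,0]))%360
    o=np.sort(h);gaps=np.diff(np.r_[o,o[0]+360]);cut=np.nonzero(gaps>8)[0]
    o2=np.roll(o,-(cut[0]+1));o2=np.where(o2<o2[0],o2+360,o2)
    cl=np.split(o2,np.nonzero(np.diff(o2)>8)[0]+1)
    return ctr,[(round(c.mean()%360,1),len(c)) for c in cl],e
def front(tag,box,th):
    p,d,K,T=load(tag);C=cloud(d,K,T);z=C[...,2]
    u0,v0,u1,v1=box;m=np.zeros(z.shape,bool);m[v0:v1,u0:u1]=True
    P=C[m&(z>.035)&(z<.044)][:,:2]
    for _ in range(4):
        x=np.array([np.cos(th),np.sin(th)]);y=np.array([-x[1],x[0]])
        X=P@x;Y=P@y;b=np.floor(Y/.004);pts=[]
        for k in np.unique(b):
            s=b==k
            if s.sum()>8: pts.append((Y[s].mean(),np.percentile(X[s],2)))
        pts=np.array(pts)[2:-2];f=np.polyfit(pts[:,0],pts[:,1],1)
        r=pts[:,1]-np.polyval(f,pts[:,0]);g=abs(r)<.002
        f=np.polyfit(pts[g,0],pts[g,1],1);th-=np.arctan(f[0])
    return np.degrees(th),f[1],Y.min(),Y.max(),len(pts),r[g].std()
E
python3 - <<'E'
from meas import *
np.set_printoptions(precision=4,suppress=True)
print(watch("w1",(220,120,292,182)))
print(front("w1",(395,40,480,215),np.radians(-64)))
E
```

```text
(array([0.491 , 0.0597]), [(np.float64(107.0), 14), (np.float64(171.1), 11), (np.float64(224.0), 13), (np.float64(349.8), 13), (np.float64(42.8), 13)], ((254.80569458007812, 152.23348999023438), (32.779056549072266, 35.03464126586914), 144.02239990234375))
(np.float64(-64.08060082065637), np.float64(0.3409522059244516), np.float64(0.4160758910162933), np.float64(0.5752109141614613), 36, np.float64(0.0002810661644396056))
```

```bash
python3 - <<'E'
from bench import ctrl
s=ctrl.state();print(s["joint_pos"].round(3),s["clock"],s["width"])
E
```

```text
[ 0.434  0.05  -0.469  1.806  0.024  1.292 -1.177] 1.6 0.8558818848867747
```

```bash
python3 -m inch '[[-0.0017,0.013,-0.012,0,0,8.2,0.43],[-0.0017,0.013,-0.012,0,0,8.2,0.43],[-0.0017,0.013,-0.012,0,0,8.2,0.43],[-0.0017,0.013,-0.012,0,0,8.2,0.43],[-0.0017,0.013,-0.012,0,0,8.2,0.43],[-0.0017,0.013,-0.012,0,0,8.2,0.43],[-0.0017,0.013,-0.012,0,0,8.2,0.43],[-0.0017,0.013,-0.012,0,0,8.2,0.43]]'; python3 -m inch '[[-0.0017,0.013,-0.012,0,0,8.2,0.43],[-0.002,0.012,-0.012,0,0,8.2,0.43],[0,0,0,0,0,0,0.43],[0,0,0,0,0,0,0.43]]'; python3 - <<'E'
from h import *
from scipy.spatial.transform import Rotation as R
s=ctrl.state();z=R.from_quat(s["tool_rot"]).as_matrix();print(s["ee_pos"],z[:,2].round(4),np.degrees(np.arctan2(z[1,2],z[0,2])),s["width"],s["clock"],s["joint_pos"].round(2))
a=snap("side","s2")[0];b=snap("wrist","w2")[0]
cv2.imwrite("pics/s2c.png",cv2.resize(a[130:270,220:420],None,fx=4,fy=4,interpolation=cv2.INTER_CUBIC))
E
```

```text
clock: 2.4
ee_pos: [0.4829, 0.07, 0.143]
tool_rot: [0.503, -0.497, 0.497, -0.503]
contact_force: [1.0, 0.2, -0.4]
width: 0.43
clock: 2.8
ee_pos: [0.4794, 0.095, 0.1196]
tool_rot: [0.567, -0.423, 0.423, -0.567]
contact_force: [1.0, 1.2, -0.7]
width: 0.431
[0.47940162 0.09499584 0.11963389] [ 9.585e-01  2.852e-01 -6.000e-04] 16.572892349300805 0.43113348141111074 2.8 [ 0.33  0.16 -0.66  1.97  0.12  1.05 -0.09]
```

View pics/s2c.png

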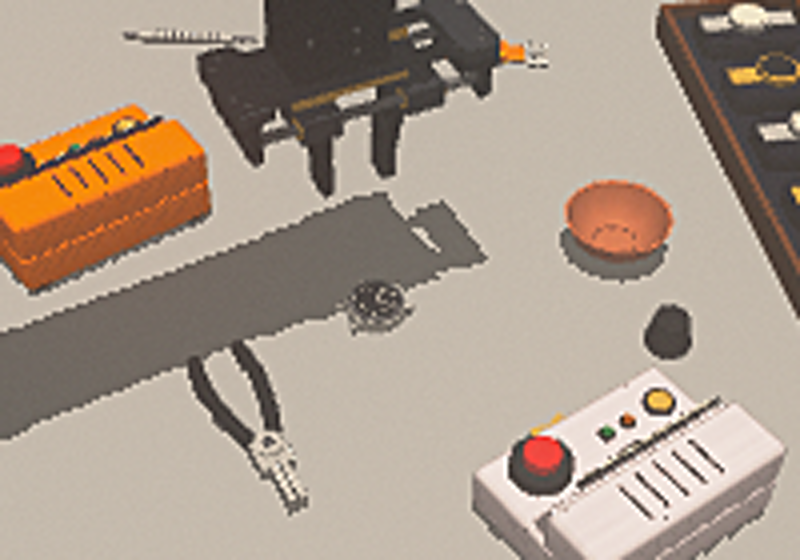

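View pics/w2.png

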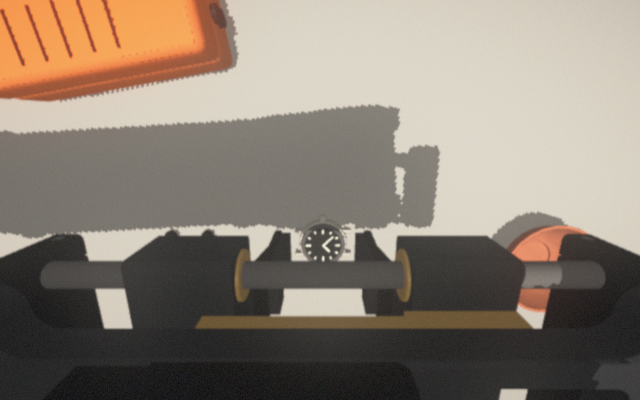

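```bash
python3 - <<'E'
from h import *
np.set_printoptions(precision=1,suppress=True)
p,d,K,T=load("w1");C=cloud(d,K,T)
def orange(p,C):
    h=cv2.cvtColor(p,cv2.COLOR_BGR2HSV);m=(h[...,0]>5)&(h[...,0]<18)&(h[...,1]>180)&(C[...,2]>.03)&(C[...,2]<.1)
    return m
for t in("w1","w2","scene0","side0"):
    p,d,K,T=load(t);C=cloud(d,K,T);m=orange(p,C)&(C[...,0]<.6)
    P=C[m];print(t,len(P),cv2.minAreaRect((P[:,:2]*1000).astype(np.float32)),np.percentile(P[:,2],98), P[:,0].max(),P[:,1].min())
    k=m&(C[...,2]>.06);Q=C[k]
    if len(Q)>20: print("  high",cv2.minAreaRect((Q[:,:2]*1000).astype(np.float32)))
# fingers from side view s2 and wrist
tcp=np.array([.4794,.0950,.1196]);zt=np.array([.9585,.2852]);fw=np.array([.2852,-.9585])
for t in("s2","w2"):
    p,d,K,T=load(t);C=cloud(d,K,T)
    for lo,hi in((.100,.105),(.105,.11),(.11,.12),(.12,.13),(.13,.14)):
        m=(C[...,2]>lo)&(C[...,2]<hi)&(np.linalg.norm(C[...,:2]-tcp[:2],axis=-1)<.06)
        Q=(C[m][:,:2]-tcp[:2])*1000
        if len(Q):
            a=Q@zt;b=Q@fw
            print(t,lo,len(Q),"L",np.sort(a[a<0])[[0,-1]] if (a<0).any() else '',"R",np.sort(a[a>0])[[0,-1]] if (a>0).any() else '',"fwd",b.min(),b.max())
E
```

```text
w1 2 ((336.7071533203125, 179.43209838867188), (26.010644912719727, 0.0), 126.51426696777344) 0.06950911746444434 0.3444456153166361 0.16897959685366754
w2 98 ((317.5873718261719, 180.37393188476562), (112.32422637939453, 22.81266975402832), 17.783403396606445) 0.07150914694907982 0.368860621105836 0.15399350524210664
  high ((317.5873718261719, 180.37393188476562), (112.32422637939453, 22.81266975402832), 17.783403396606445)
scene0 1165 ((-293.4871826171875, -647.0429077148438), (2017.116943359375, 979.6611328125), 30.85078239440918) 0.09227700216174 0.5566082888554674 -1.5787884818651228
  high ((-269.4083251953125, -642.5772094726562), (1945.5823974609375, 922.6272583007812), 29.169361114501953)
side0 787 ((365.5460510253906, 31.045318603515625), (157.0742950439453, 492.03790283203125), 26.661991119384766) 0.07134028274910657 0.4183596153075116 -0.21857580520077458
  high ((295.2428894042969, 170.81277465820312), (157.0782012939453, 58.88505554199219), 24.71749496459961)
s2 0.1 13 L [-27.8 -19.1] R [17.7 27. ] fwd -5.655891442341663 11.351076045137908
s2 0.105 13 L [-28.5 -19.4] R [17.6 26.8] fwd -5.931682549417315 11.251765557703505
s2 0.11 34 L [-28.9 -18.6] R [17.  28.2] fwd -6.060745700749408 12.047959517144912
s2 0.12 29 L [-30.  -21.5] R [18.2 26.7] fwd -8.268143363862087 12.872647567127709
s2 0.13 27 L [-31.1 -21.1] R [17.8 29.6] fwd -5.6011931007526385 13.968980260309129
w2 0.1 59 L [-27.5 -18.7] R [18.5 27.3] fwd -12.211979592839132 6.663774521743827
w2 0.105 160 L [-27.6 -18.6] R [18.5 27.6] fwd -12.35365606577645 4.342446644772014
w2 0.11 340 L [-27.7 -18.7] R [18.5 27.6] fwd -12.416907330298084 1.8505499604034183
w2 0.12 394 L [-28.4 -18.7] R [18.4 28.2] fwd -12.423982668798226 -2.4822875807922236
w2 0.13 415 L [-30.8 -18.9] R [18.7 30.5] fwd -12.580777693194912 6.5698043538263295
```

Crown at 107°, so the case heading is about -73°, and it must become -64° and shift 28 mm sideways. The finger tips at ±18.6 to 27.5 mm straddle the crown nicely. I'll descend behind it while working out a car-like path.

```bash
python3 -m inch '[[0,0,-0.03,0,0,0,0.43],[0,0,-0.03,0,0,0,0.43],[0,0,-0.025,0,0,0,0.43],[0,0,-0.010,0,0,0,0.43],[0,0,-0.0045,0,0,0,0.43],[0,0,0,0,0,0,0.43]]'; python3 - <<'E'
from h import *
from scipy.spatial.transform import Rotation as R
s=ctrl.state();z=R.from_quat(s["tool_rot"]).as_matrix();print(s["ee_pos"],np.degrees(np.arctan2(z[1,2],z[0,2])),s["contact_force"])
H=lambda a:np.array([np.cos(np.radians(a)),np.sin(np.radians(a))])
c=np.array([.491,.0597]);h=-73.4;b=.0225
tcp=s["ee_pos"][:2];tot=np.zeros(2)
seq=[("a",5.6,.0039)]*6+[("s",0,.005)]*10+[("a",-4.2,.003)]*6
W=[(c-b*H(h),h)]
for t,dh,l in seq:
    c=c+l*H(h+dh/2);h+=dh;W.append((c-b*H(h),h))
prev=tcp;ph=h0=-73.4
for i,(w,hh) in enumerate(W):
    print(i,((w-prev)*1000).round(1),round(hh-ph,2));prev=w;ph=hh
x=H(-64.08);y=np.array([-x[1],x[0]]);seat=np.array([.5782,-.0559])
print("end c",c,h,"to seat X,Y",(seat-c)@x,(seat-c)@y)
E
```

```text
clock: 3.5
ee_pos: [0.4798, 0.0964, 0.0205]
tool_rot: [-0.568, 0.421, -0.422, 0.568]
contact_force: [-0.2, 0.3, 0.1]
width: 0.429
[0.47979626 0.09635272 0.02054781] 16.839239827876053 [-0.15212074  0.28377648  0.10184653]
0 [  4.8 -15.1] 0.0
1 [-0.8 -4.4] 5.6
2 [-0.3 -4.5] 5.6
3 [ 0.1 -4.5] 5.6
4 [ 0.5 -4.4] 5.6
5 [ 1.  -4.4] 5.6
6 [ 1.4 -4.3] 5.6
7 [ 3.8 -3.2] 0.0
8 [ 3.8 -3.2] 0.0
9 [ 3.8 -3.2] 0.0
10 [ 3.8 -3.2] 0.0
11 [ 3.8 -3.2] 0.0
12 [ 3.8 -3.2] 0.0
13 [ 3.8 -3.2] 0.0
14 [ 3.8 -3.2] 0.0
15 [ 3.8 -3.2] 0.0
16 [ 3.8 -3.2] 0.0
17 [ 3.3 -0.8] -4.2
18 [ 3.3 -1. ] -4.2
19 [ 3.2 -1.3] -4.2
20 [ 3.1 -1.5] -4.2
21 [ 3.  -1.7] -4.2
22 [ 2.8 -1.9] -4.2
end c [ 0.55301344 -0.00571958] -65.00000000000001 to seat X,Y 0.05614197912407178 0.00071827081120629
```

```bash
python3 -m inch '[[0.0016,-0.005,0,0,0,0,0.43],[0.0016,-0.005,0,0,0,0,0.43],[0.0016,-0.005,0,0,0,0,0.43],[-0.0008,-0.0044,0,0,0,5.6,0.43],[-0.0003,-0.0045,0,0,0,5.6,0.43],[0.0001,-0.0045,0,0,0,5.6,0.43],[0.0005,-0.0044,0,0,0,5.6,0.43],[0.001,-0.0044,0,0,0,5.6,0.43]]'; python3 -m inch '[[0.0014,-0.0043,0,0,0,5.6,0.43],[0,0,0,0,0,0,0.43]]';  python3 - <<'E'
from h import *
a=snap("side","s3")[0];b=snap("scene","c3")[0]
A=cv2.resize(a[150:250,260:390],None,fx=5,fy=5,interpolation=cv2.INTER_CUBIC);B=cv2.resize(b[170:280,270:410],None,fx=5,fy=5,interpolation=cv2.INTER_CUBIC)
cv2.imwrite("pics/s3c.png",A);cv2.imwrite("pics/c3c.png",B)
E
```

```text
clock: 4.3
ee_pos: [0.4848, 0.059, 0.0205]
tool_rot: [-0.654, 0.27, -0.27, 0.654]
contact_force: [-0.4, 1.0, 1.8]
width: 0.429
clock: 4.5
ee_pos: [0.4864, 0.0541, 0.0203]
tool_rot: [0.666, -0.239, 0.239, -0.666]
contact_force: [0.0, -0.0, -0.1]
width: 0.433
```

View pics/s3c.png

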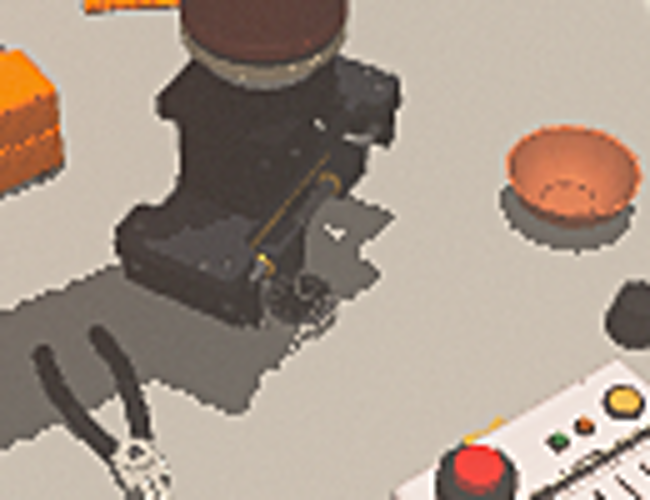

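View pics/c3c.png

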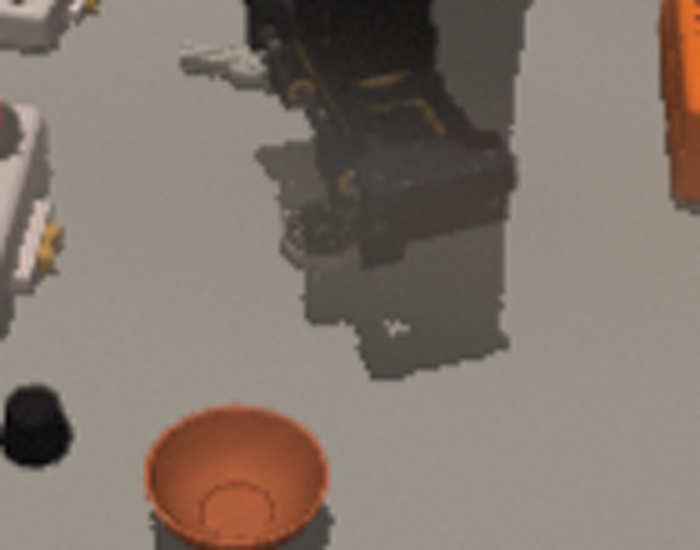

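The watch sits square against both fingertips. Carrying on with the straight leg and the turn back.

```bash
python3 -m inch '[[0.0038,-0.0032,0,0,0,0,0.43],[0.0038,-0.0032,0,0,0,0,0.43],[0.0038,-0.0032,0,0,0,0,0.43],[0.0038,-0.0032,0,0,0,0,0.43],[0.0038,-0.0032,0,0,0,0,0.43],[0.0038,-0.0032,0,0,0,0,0.43],[0.0038,-0.0032,0,0,0,0,0.43],[0.0038,-0.0032,0,0,0,0,0.43]]'; python3 -m inch '[[0.0038,-0.0032,0,0,0,0,0.43],[0.0038,-0.0032,0,0,0,0,0.43],[0.0033,-0.0008,0,0,0,-4.2,0.43],[0.0033,-0.001,0,0,0,-4.2,0.43],[0.0032,-0.0013,0,0,0,-4.2,0.43],[0.0031,-0.0015,0,0,0,-4.2,0.43],[0.003,-0.0017,0,0,0,-4.2,0.43],[0.0028,-0.0019,0,0,0,-4.2,0.43]]';  python3 - <<'E'
from h import *
from scipy.spatial.transform import Rotation as R
s=ctrl.state();z=R.from_quat(s["tool_rot"]).as_matrix();print(s["ee_pos"],np.degrees(np.arctan2(z[1,2],z[0,2])),s["contact_force"])
a=snap("side","s4")[0];b=snap("scene","c4")[0]
A=cv2.resize(a[160:280,290:420],None,fx=5,fy=5,interpolation=cv2.INTER_CUBIC);B=cv2.resize(b[170:280,230:370],None,fx=5,fy=5,interpolation=cv2.INTER_CUBIC)
cv2.imwrite("pics/s4c.png",A);cv2.imwrite("pics/c4c.png",np.clip(B*1.5,0,255))
E
```

```text
clock: 5.4
ee_pos: [0.5167, 0.0292, 0.02]
tool_rot: [0.666, -0.239, 0.239, -0.665]
contact_force: [-1.7, 1.8, 2.1]
width: 0.43
clock: 6.2
ee_pos: [0.5432, 0.0146, 0.02]
tool_rot: [-0.597, 0.379, -0.379, 0.597]
contact_force: [0.2, 1.6, 1.4]
width: 0.43
[0.54316293 0.01460338 0.0200138 ] 25.13773940423797 [0.15299795 1.61323327 1.44816506][ WARN:0@8.451] global loadsave.cpp:1063 imwrite_ Unsupported depth image for selected encoder is fallbacked to CV_8U.
```

View pics/s4c.png

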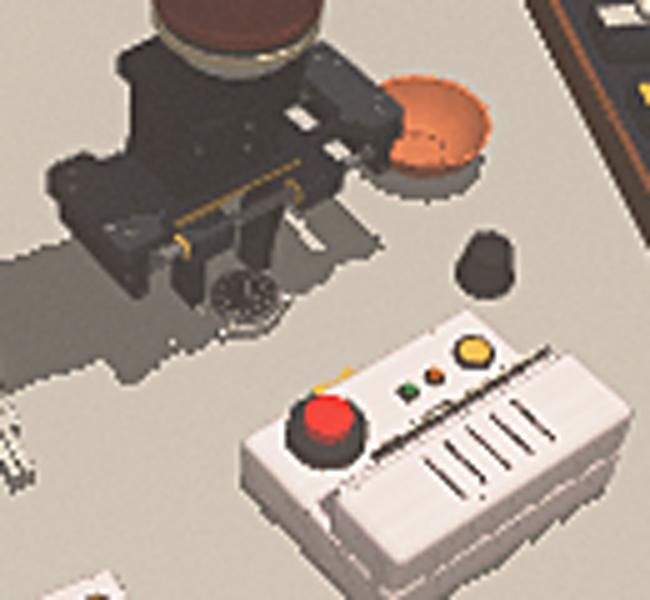

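View pics/c4c.png

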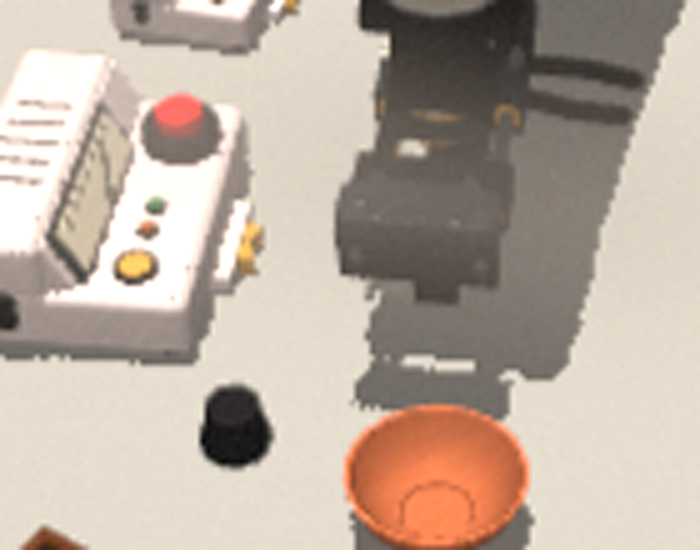

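```bash
cat >> meas.py <<'E'
X=np.array([np.cos(np.radians(-64.08)),np.sin(np.radians(-64.08))]);Y=np.array([-X[1],X[0]])
SX,SY=.303,.4956
E
python3 - <<'E'
from meas import *
from scipy.spatial.transform import Rotation as R
p,d,K,T=load("s4");C=cloud(d,K,T);z=C[...,2]
P=C[...,:2];tx=P@X;ty=P@Y
m=(z>.009)&(z<.0155)&(np.hypot(tx-.247,ty-.495)<.04)
Q=m&(tx>.2365)
print(m.sum(),"X",np.percentile(tx[m],[2,98]),"Y",np.percentile(ty[m],[2,98]))
g=p.max(-1)<95
k=(g&m);cs,_=cv2.findContours(cv2.morphologyEx(k.astype(np.uint8),cv2.MORPH_CLOSE,np.ones((3,3))),0,2);c=max(cs,key=cv2.contourArea);e=cv2.fitEllipse(c);r=ray(K,T,*e[0],.013)[:2];print(e,r@X,r@Y)
# calibrate: button in side view vs wrist
E
```

```text
144 X [0.22359056 0.2683582 ] Y [0.4670749  0.51328078]
((335.99615478515625, 216.44439697265625), (12.215252876281738, 18.484155654907227), 98.90629577636719) 0.23821141261268464 0.4910093434460714
```

```bash
python3 -m inch '[[-0.0022,0.0045,0,0,0,0,0.43],[0,0,0.04,0,0,0,0.43],[0,0,0.05,0,0,0,0.43],[0.015,-0.03,0.04,0,0,0,0.43],[0.012,-0.024,0.04,0,0,0,0.43],[0.01,-0.02,0,0,0,0,0.43],[0,0,0,0,0,0,0.43],[0,0,0,0,0,0,0.43]]'; python3 - <<'E'
from h import *
snap("wrist","w5")
E
```

```text
clock: 7.1
ee_pos: [0.5763, -0.0533, 0.1873]
tool_rot: [0.598, -0.379, 0.378, -0.597]
contact_force: [-1.0, 0.5, -1.0]
width: 0.434
```

View pics/w5.png

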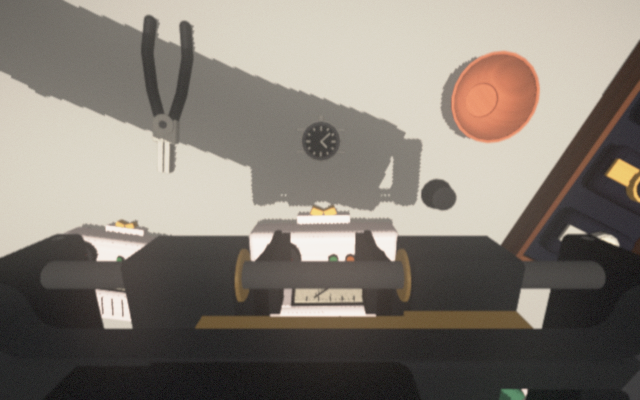

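The view shows the watch at (321,141), the jaw right below it at (323,211), pliers, bowl and loupe untouched.

```bash
python3 - <<'E'
from meas import *
c,cl,e=watch("w5",(285,105,360,180));print(c,c@X,c@Y,cl,e[0])
p,d,K,T=load("w5")
cv2.imwrite("pics/w5j.png",cv2.resize(p[200:230,285:365],None,fx=9,fy=9,interpolation=cv2.INTER_CUBIC))
C=cloud(d,K,T);z=C[...,2];m=(z>.008)&(z<.016);m[:200]=0;m[225:]=0;m[:,:290]=0;m[:,:]&=True;m[:,360:]=0
h=cv2.cvtColor(p,cv2.COLOR_BGR2HSV);b=(h[...,1]>120)&(h[...,0]>12)&(h[...,0]<35);b[:195]=0;b[225:]=0;b[:,:290]=0;b[:,360:]=0
Q=C[b][:,:2];print("brass",b.sum(),(Q@X).min(),(Q@X).max(),(Q@Y).min(),(Q@Y).max())
E
```

```text
[ 0.55154596 -0.00669587] 0.24711173782308027 0.4931364609991352 [(np.float64(49.6), 15), (np.float64(115.2), 18), (np.float64(178.7), 13), (np.float64(232.4), 15), (np.float64(358.2), 16)] (320.4768371582031, 140.2086639404297)
brass 43 0.32106688486506046 0.32650383871649746 0.48155616144058044 0.5085264353033585
```

View pics/w5j.png

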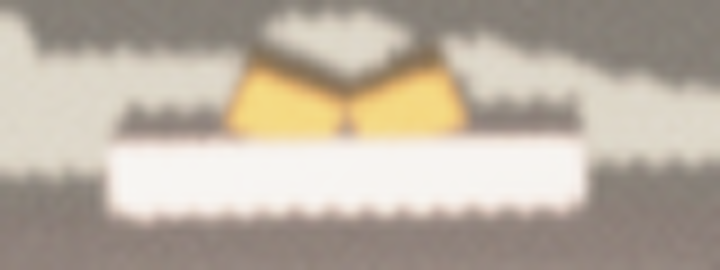

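```bash
python3 - <<'E'
from meas import *
p,d,K,T=load("w5")
for px in((323.55,210.8),):
    r=ray(K,T,*px,.0125)[:2];print("apex",r,r@X,r@Y)
for px in((285+108/9,200+145/9),(285+587/9,200+145/9)):
    r=ray(K,T,*px,.0125)[:2];print("bar",r@X,r@Y)
print(front("w5",(245,215,400,236),np.radians(-64)))
from scipy.spatial.transform import Rotation as R
s=ctrl.state();t=s["ee_pos"][:2];z=R.from_quat(s["tool_rot"]).as_matrix();print("tcp",t,t@X,t@Y,np.degrees(np.arctan2(z[1,2],z[0,2])))
E
```

```text
apex [ 0.58777516 -0.07547448] 0.3248079292278166 0.49565698187567453
bar 0.3307607204701664 0.46565946971157385
bar 0.3313785470448103 0.5256752844475755
(np.float64(-63.97925360508208), np.float64(0.34056122823589763), np.float64(0.41673018969382347), np.float64(0.5725563243086371), 26, np.float64(0.00033708622633581733))
tcp [ 0.5760433  -0.05246883] 0.2989883472303994 0.4951614125495041 25.398530577659272
```

```bash
python3 -m inch '[[-0.0136,0.0268,0,0,0,0,0.43],[-0.0135,0.0268,-0.02,0,0,0,0.43],[-0.0135,0.0267,-0.04,0,0,0,0.43],[0,0,-0.05,0,0,0,0.43],[0,0,-0.04,0,0,0,0.43],[0,0,-0.015,0,0,0,0.43],[0,0,-0.002,0,0,0,0.43],[0,0,0,0,0,0,0.43]]'; python3 - <<'E'
from meas import *
from scipy.spatial.transform import Rotation as R
s=ctrl.state();t=s["ee_pos"][:2];z=R.from_quat(s["tool_rot"]).as_matrix();g=np.degrees(np.arctan2(z[1,2],z[0,2]));print("tcp",s["ee_pos"],t@X,t@Y,g,s["contact_force"])
H=lambda a:np.array([np.cos(np.radians(a)),np.sin(np.radians(a))])
c=np.array([.5515,-.0067]);h=g-90;b=.0225
k=(5-(h+64.0))/2
seq=[(k,.004)]*2+[(0,.005)]*5+[(-2.5,.004)]*2+[(0,.004)]*4
prev=t;ph=h
W=[(c-b*H(h),h)]
for dh,l in seq: c=c+l*H(h+dh/2);h+=dh;W.append((c-b*H(h),h))
for i,(w,hh) in enumerate(W): print(i,((w-prev)*1000).round(1),round(hh-ph,2));prev=w;ph=hh
print("end",h,c@X,c@Y)
E
```

```text
clock: 7.95
ee_pos: [0.5368, 0.0275, 0.0223]
tool_rot: [-0.597, 0.378, -0.378, 0.598]
contact_force: [-0.8, -0.8, 0.2]
width: 0.429
tcp [0.53684376 0.02750647 0.02231841] 0.20992340743114793 0.49486360621707415 25.347046562925474 [-0.80331338 -0.76673938  0.18691837]
0 [  5.  -13.9] 0.0
1 [ 0.8 -4.1] 2.83
2 [ 1. -4.] 2.83
3 [ 2.6 -4.3] 0.0
4 [ 2.6 -4.3] 0.0
5 [ 2.6 -4.3] 0.0
6 [ 2.6 -4.3] 0.0
7 [ 2.6 -4.3] 0.0
8 [ 2.8 -3. ] -2.5
9 [ 2.7 -3.1] -2.5
10 [ 1.8 -3.6] 0.0
11 [ 1.8 -3.6] 0.0
12 [ 1.8 -3.6] 0.0
13 [ 1.8 -3.6] 0.0
end -64.0 0.3039785160465392 0.4960038289338546
```

```bash
python3 -m inch '[[0,0,-0.002,0,0,0,0.43],[0.0016,-0.0046,0,0,0,0,0.43],[0.0017,-0.0046,0,0,0,0,0.43],[0.0017,-0.0047,0,0,0,0,0.43],[0.0008,-0.0041,0,0,0,2.8,0.43],[0.001,-0.004,0,0,0,2.8,0.43],[0.0026,-0.0043,0,0,0,0,0.43],[0.0026,-0.0043,0,0,0,0,0.43]]'; python3 -m inch '[[0.0026,-0.0043,0,0,0,0,0.43],[0.0026,-0.0043,0,0,0,0,0.43],[0.0026,-0.0043,0,0,0,0,0.43],[0.0028,-0.003,0,0,0,-2.5,0.43],[0.0027,-0.0031,0,0,0,-2.5,0.43],[0.0018,-0.0036,0,0,0,0,0.43],[0,0,0,0,0,0,0.43]]'; python3 - <<'E'
from meas import *
from scipy.spatial.transform import Rotation as R
s=ctrl.state();t=s["ee_pos"][:2];z=R.from_quat(s["tool_rot"]).as_matrix();g=np.degrees(np.arctan2(z[1,2],z[0,2]));print("tcp",s["ee_pos"],t@X,t@Y,g,s["contact_force"])
a=snap("side","s6")[0]
cv2.imwrite("pics/s6c.png",cv2.resize(a[200:270,310:410],None,fx=7,fy=7,interpolation=cv2.INTER_CUBIC))
E
```

```text
clock: 8.75
ee_pos: [0.5486, -0.004, 0.0196]
tool_rot: [-0.615, 0.349, -0.349, 0.615]
contact_force: [-0.8, 2.3, 1.4]
width: 0.429
clock: 9.45
ee_pos: [0.5637, -0.0272, 0.0193]
tool_rot: [0.6, -0.375, 0.375, -0.599]
contact_force: [0.3, -0.4, -0.5]
width: 0.426
tcp [ 0.56368525 -0.02717761  0.01927362] 0.27083939311134847 0.4951017165882635 25.93239954471487 [ 0.33680619 -0.4453279  -0.51981248]
```

View pics/s6c.png

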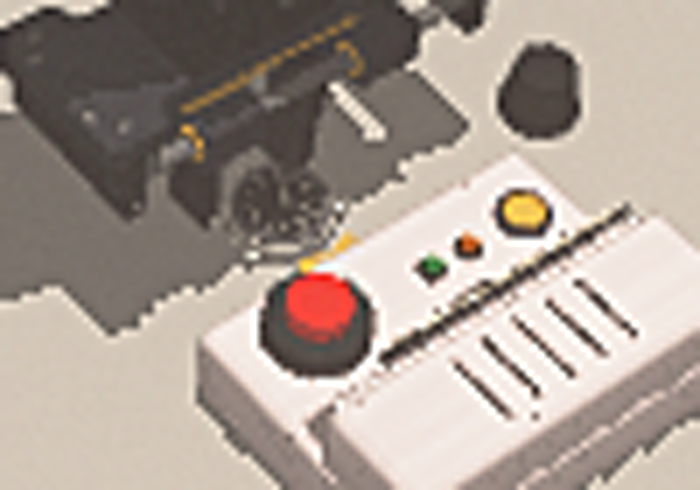

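```bash
python3 -m inch '[[0.0009,-0.0018,0,0,0,0,0.43],[0.0009,-0.0018,0,0,0,0,0.43],[0.0009,-0.0018,0,0,0,0,0.43],[0.0009,-0.0018,0,0,0,0,0.43]]';python3 -m inch '[[0.0005,-0.0009,0,0,0,0,0.43],[0,0,0,0,0,0,0.43]]'; python3 - <<'E'
from meas import *
s=ctrl.state();t=s["ee_pos"][:2];print(t@X,t@Y,s["contact_force"],s["contact_force"][:2]@X,s["contact_force"][:2]@Y)
E
```

```text
clock: 9.9
ee_pos: [0.567, -0.0337, 0.0193]
tool_rot: [0.599, -0.375, 0.375, -0.599]
contact_force: [-1.1, 0.0, -0.1]
width: 0.43
clock: 10.1
ee_pos: [0.5672, -0.034, 0.0193]
tool_rot: [0.599, -0.375, 0.375, -0.599]
contact_force: [-2.2, 2.5, 1.0]
width: 0.432
0.2784536413532076 0.49525965134640193 [-2.17294626  2.544388    0.99697767] -3.238265005301492 -0.8421671690940895
```

```bash
for i in 1 2; do :; done; python3 -m inch '[[0.0005,-0.0009,0,0,0,0,0.43],[0,0,0,0,0,0,0.43]]'; python3 -m inch '[[0.0005,-0.0009,0,0,0,0,0.43],[0,0,0,0,0,0,0.43]]'
```

```text
clock: 10.3
ee_pos: [0.5673, -0.0341, 0.0192]
tool_rot: [-0.6, 0.376, -0.374, 0.6]
contact_force: [-3.5, 4.4, 2.7]
width: 0.43
clock: 10.5
ee_pos: [0.5673, -0.0342, 0.0192]
tool_rot: [-0.6, 0.376, -0.374, 0.6]
contact_force: [-6.6, 7.6, 4.2]
width: 0.432
```

```bash
python3 -m inch '[[0.0005,-0.0009,0,0,0,0,0.43],[0.0005,-0.0009,0,0,0,0,0.43],[0,0,0,0,0,0,0.43]]'; python3 -m inch '[[-0.002,0.004,0,0,0,0,0.43],[-0.002,0.004,0,0,0,0,0.43],[0,0,0.04,0,0,0,0.43],[0,0,0.05,0,0,0,0.43],[0.013,-0.027,0.04,0,0,0,0.43],[0.013,-0.027,0.04,0,0,0,0.43],[0.009,-0.018,0,0,0,0,0.43],[0,0,0,0,0,0,0.43]]'; python3 -m inch '[[0,0,0,0,0,0,0.43],[0,0,0,0,0,0,0.43]]';python3 - <<'E'
from h import *
p,d,K,T=snap("wrist","w7")
z=cloud(d,K,T)[...,2]
s=(slice(130,240),slice(250,400))
a=cv2.resize(p[s],None,fx=5,fy=5,interpolation=cv2.INTER_CUBIC)
cv2.imwrite("pics/w7c.png",np.clip(a*1.3,0,255).astype(np.uint8))
cv2.imwrite("pics/w7z.png",cv2.resize(np.clip((z[s]*1000+2)*12,0,255).astype(np.uint8),None,fx=5,fy=5,interpolation=cv2.INTER_NEAREST))
E
```

```text
clock: 10.8
ee_pos: [0.5675, -0.0344, 0.0191]
tool_rot: [-0.6, 0.376, -0.373, 0.6]
contact_force: [-9.2, 10.6, 7.8]
width: 0.432
clock: 11.6
ee_pos: [0.6018, -0.1064, 0.1902]
tool_rot: [0.599, -0.376, 0.378, -0.598]
contact_force: [-0.0, -0.1, -0.4]
width: 0.429
clock: 11.8
ee_pos: [0.5999, -0.1009, 0.1884]
tool_rot: [0.6, -0.375, 0.374, -0.599]
contact_force: [0.4, -0.1, -0.3]
width: 0.431
```

View pics/w7c.png

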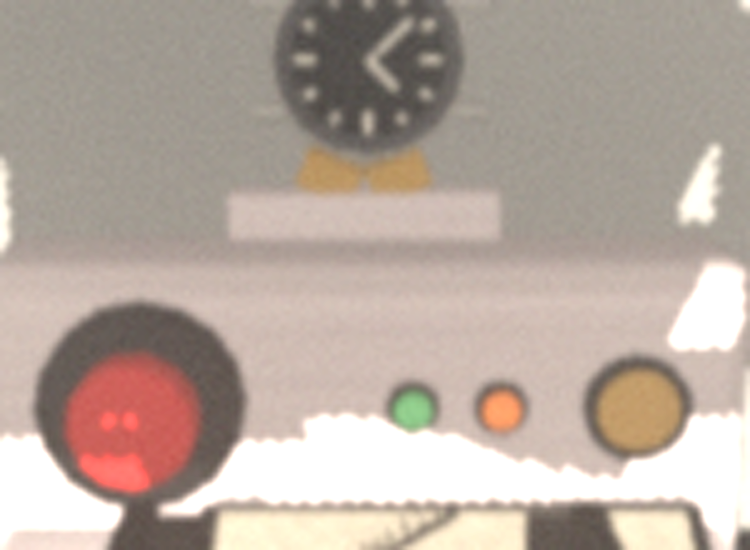

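View pics/w7z.png

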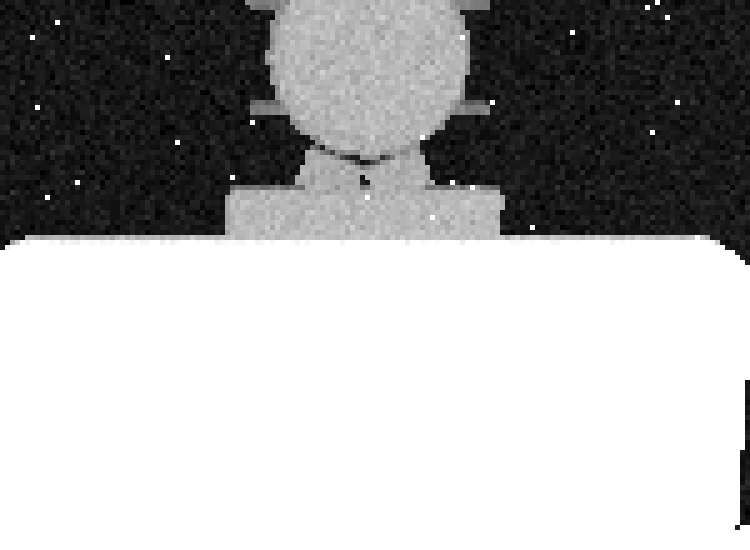

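The watch sits at the jaw, disc centre at (323,141), bar and brass flanks directly beneath at (323,165), with only a thin line left at the apex. Checking numerically and measuring the button.

```bash
python3 - <<'E'
from meas import *
p,d,K,T=load("w7")
c,cl,e=watch("w7",(285,95,365,161));print(c,c@X,c@Y,cl,e)
px=(250+365/5,130+172/5);r=ray(K,T,*px,.0125)[:2];print("apex?",r@X,r@Y)
for q in((228,190),(500,190)):
    r=ray(K,T,250+q[0]/5,130+q[1]/5,.0125)[:2];print("bar",r@X,r@Y)
C=cloud(d,K,T);z=C[...,2]
print(front("w7",(230,178,420,215),np.radians(-64)))
h=cv2.cvtColor(p,cv2.COLOR_BGR2HSV);red=((h[...,0]<8)|(h[...,0]>172))&(h[...,1]>110)&(h[...,2]>80);red[:195]=0;red[232:]=0;red[:,:255]=0;red[:,296:]=0
red=cv2.morphologyEx(red.astype(np.uint8),cv2.MORPH_OPEN,np.ones((3,3)))>0
P=C[red];zt=np.median(P[:,2]);print("red",red.sum(),np.median(P,0),zt)
cs,_=cv2.findContours(red.astype(np.uint8),0,2);e=cv2.minEnclosingCircle(max(cs,key=len));r=ray(K,T,*e[0],zt);print(e,r,r[:2]@X,r[:2]@Y)
b=(.401-.032)*X+(.4957-.045)*Y;print("model button",b)
s=ctrl.state();print(s["ee_pos"],s["joint_pos"].round(2))
E
```

```text
[ 0.57755742 -0.0535674 ] 0.30063825235802943 0.4960430175787831 [(np.float64(51.0), 13), (np.float64(116.0), 14), (np.float64(180.9), 15), (np.float64(232.1), 14), (np.float64(264.0), 2), (np.float64(324.6), 1), (np.float64(359.5), 15)] ((323.3655090332031, 140.56298828125), (39.278045654296875, 40.51576614379883), 177.59310913085938)
apex? 0.32583388206173375 0.4956878007963506
bar 0.32976657377931834 0.46601702177477755
bar 0.32971772261158716 0.5249362634108475
(np.float64(-64.00475505869245), np.float64(0.34093178965154347), np.float64(0.4150270848898938), np.float64(0.5742177531551944), 37, np.float64(0.00023645513449888677))
red 572 [ 0.56559052 -0.13265948  0.06162795] 0.06162794864716334
((276.2561950683594, 214.3409881591797), 13.732708930969238) [ 0.56586251 -0.13274197  0.06162795] 0.36673625104652885 0.4509161031141847
model button [ 0.56665766 -0.13487246]
[ 0.59990628 -0.10076818  0.18854235] [ 0.56  0.34 -0.58  1.61  0.19  1.25  0.4 ]
```

Home: centre within about 1 mm of the seat, crown at 116.0° (heading -64.0°, same as the tester's). Now to the button: fingers shut, above its centre (0.566, -0.1335), top at z≈0.0616.

```bash
python3 -m inch '[[-0.01,-0.01,0,0,0,0,0],[-0.012,-0.012,0,0,0,0,0],[-0.012,-0.0107,-0.02,0,0,0,0],[0,0,-0.03,0,0,0,0],[0,0,-0.03,0,0,0,0],[0,0,-0.015,0,0,0,0],[0,0,0,0,0,0,0],[0,0,0,0,0,0,0]]' 10; python3 - <<'E'
from h import *
s=ctrl.state();print(s["ee_pos"],s["width"],s["contact_force"])
a=snap("side","s8")[0]
cv2.imwrite("pics/s8c.png",cv2.resize(a[190:290,310:430],None,fx=6,fy=6,interpolation=cv2.INTER_CUBIC))
E
```

```text
clock: 12.65
ee_pos: [0.5667, -0.135, 0.0953]
tool_rot: [-0.599, 0.375, -0.375, 0.599]
contact_force: [0.5, -0.4, -0.2]
width: 0.01
[ 0.56667677 -0.13501958  0.09529845] 0.009558405344847675 [ 0.54315507 -0.42302737 -0.17057486]
```

View pics/s8c.png

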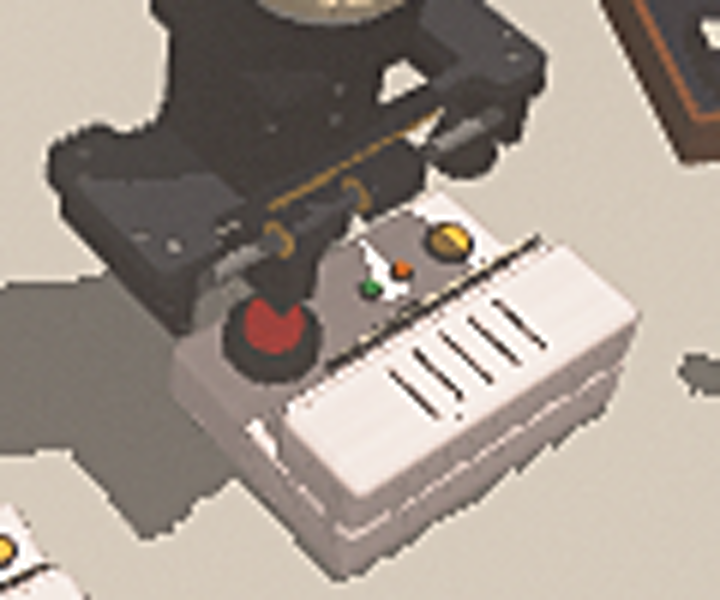

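The shut fingertips hover over the red button at crop (275,310). Pressing.

```bash
python3 -m inch '[[0,0,-0.008,0,0,0,0],[0,0,-0.006,0,0,0,0],[0,0,-0.003,0,0,0,0],[0,0,0,0,0,0,0]]'; python3 -m inch '[[0,0,-0.003,0,0,0,0],[0,0,0,0,0,0,0]]'; python3 -m inch '[[0,0,-0.003,0,0,0,0],[0,0,0,0,0,0,0]]'; python3 -m inch '[[0,0,-0.002,0,0,0,0],[0,0,0,0,0,0,0]]'
```

```text
clock: 13.1
ee_pos: [0.5666, -0.1347, 0.0772]
tool_rot: [0.599, -0.375, 0.375, -0.599]
contact_force: [0.8, -1.4, 3.1]
width: 0.006
clock: 13.3
ee_pos: [0.5666, -0.1347, 0.0744]
tool_rot: [-0.599, 0.375, -0.375, 0.599]
contact_force: [-0.2, -0.4, 4.8]
width: 0.005
clock: 13.5
ee_pos: [0.5668, -0.1347, 0.0732]
tool_rot: [0.6, -0.375, 0.375, -0.599]
contact_force: [-7.8, 1.5, 18.8]
width: 0.006
clock: 13.7
ee_pos: [0.5669, -0.1347, 0.0729]
tool_rot: [0.6, -0.375, 0.376, -0.599]
contact_force: [-14.0, 1.1, 36.0]
width: 0.008
```

Bottomed out at z≈0.073, at more force than needed. Easing off a little and checking.

```bash
python3 -m inch '[[0,0,-0.0,0,0,0,0],[0,0,0.0015,0,0,0,0],[0,0,0,0,0,0,0],[0,0,0,0,0,0,0]]'; python3 - <<'E'
from h import *
a=snap("side","s9")[0];b=snap("scene","c9")[0];snap("wrist","w9")
A=cv2.resize(a[190:290,310:430],None,fx=5,fy=5,interpolation=cv2.INTER_CUBIC);B=cv2.resize(b[140:290,200:365],None,fx=3.4,fy=3.4,interpolation=cv2.INTER_CUBIC)
cv2.imwrite("pics/s9c.png",A);cv2.imwrite("pics/c9c.png",B)
s=ctrl.state();print(s["ee_pos"],s["contact_force"])
E
```

```text
clock: 14.1
ee_pos: [0.5668, -0.1347, 0.0731]
tool_rot: [0.6, -0.375, 0.376, -0.599]
contact_force: [-9.3, 0.5, 23.5]
width: 0.006
[ 0.56681512 -0.1346964   0.0731472 ] [-8.73925253  1.54183192 23.71694295]
```

View pics/s9c.png

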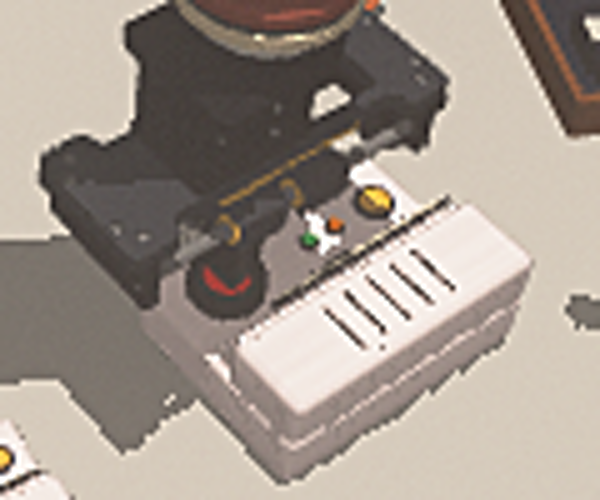

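View pics/c9c.png

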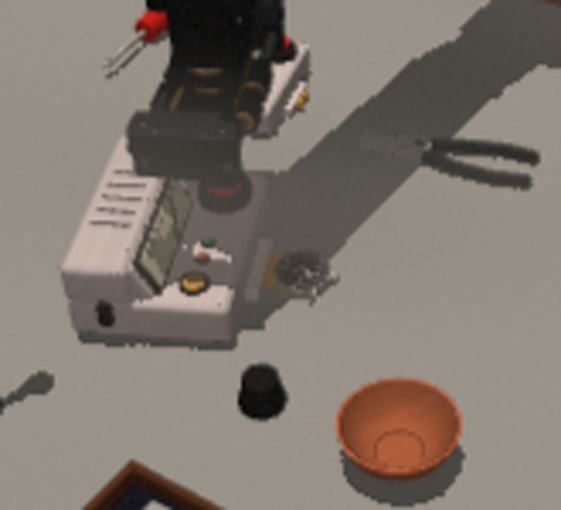

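View pics/w9.png

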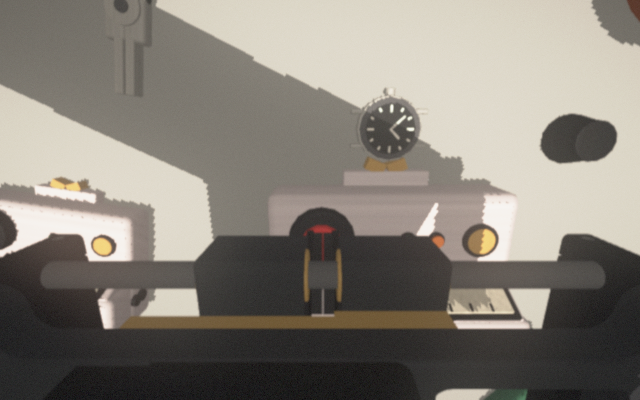

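The button is pressed into its collar (wrist 322,228). The watch at (389,128) is in the jaw with its crown at (390,91) straight out, and its neighbours are unmoved.

```bash
python3 - <<'E'
from meas import *
c,cl,e=watch("w9",(345,80,435,158));print(c@X,c@Y,cl)
print(ctrl.hand_in())
E
```

```text
0.3005316673983225 0.4954772550347822 [(np.float64(50.3), 34), (np.float64(117.0), 36), (np.float64(181.4), 36), (np.float64(233.8), 41), (np.float64(358.0), 40)]
the job is handed in; nothing more can be done
None
```

I slid the watch along the table into the V jaw of the large chrome tester with two fingertips behind its lugs. I then pressed the red button to its stop and handed the job in at about 14 s while holding it down.

- **Watch position:** while pushing, the motion stopped and the force rose to about 14 N, so the case was against the jaw. At the last check its centre was about 0.2 mm to one side of the jaw axis. Along the jaw it read 1–1.5 mm short of the computed seat, within the 2 mm calibration. I saw no gap at either flank in the picture.
- **Crown:** it points straight out of the jaw to within about 1°. One reading was exact and the last was 1° off.
- **Button:** it bottomed after about 5–6 mm of travel. The push peaked at about 36 N and was eased to about 24 N for the hold, with a sideways component of about 9 N.
- **Other things:** nothing else on the table was touched. The pliers, bowl and loupe look unmoved in the pictures, which I did not measure.

The first push left the watch about 2.6 mm off the jaw's line. I lifted off, measured it again and corrected this before seating it.

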